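# Box the pink rhino in the sprung-lid soapstone box

### The job

Press the brass thumb latch so that the lid of the grey soapstone box pops open, stand the pink rhino upright on its feet inside, setting it down without a drop, then push the lid back down until the latch snaps over it, and let go. The thin stone and the little latch are delicate: never push on the lid or the latch with more than about 30 N (three kilos), and leave everything else on the counter where it is.

Things in the scene. Friction and masses are not known exactly. Their poses are not given: they have to be found in the camera images.
- stone_box: Grey soapstone box, fixed: 110 mm deep (x), 150 wide (y), walls and floor 8 mm (inside 94 x 134 mm). Origin under its centre; x from latch side (front, -x) to hinge side (back), z up. Hand-carved: its rim is 60 mm high give or take 5 mm, and lid, hinge and latch sit higher or lower with the rim (their heights here are for 60). Hinge axis along y at x = 59, z = 62 mm.
- lid (a joint): Lid hinge, rad; lid a 110 x 150 x 6 mm stone slab, 0.28 kg, top at z = 66 mm (give or take 5) when shut. 0 = hard on the rim, grows as it opens, stop at 1.75 (front edge about 175 mm up). A spring always pushes it open, 2 to 3 N at the front. Push it shut on its middle line 85 to 95 mm from the hinge: riding over the hook takes 8 to 15 N; it catches only in the last 1.5 mm above the rim, staying at about 0.015.
- latch (a joint): Rocker of the brass thumb latch, rad: 0 = at rest, grows as the pad is pressed down, stop at 0.27 (7 mm at the pad); springs back. Ribbed pad 20 x 30 mm, centre at box x = -89, y = 0, top at z = 49 mm (give or take 5); 3 to 6 N press it; the lid is freed at 2.5 to 5.5 mm travel, differing from box to box. Hook 24 mm wide at x = -67 to -57, 11 mm above the shut lid, leans out 9 mm when pressed.
- rhino_center (a point): Pink soapstone rhino standing on its four feet, 78 mm long (head to +x), body 30 mm wide (y) with flat flanks 15 to 37 mm above its feet, 42 mm high, about 0.14 kg. The point is half-way up (21 mm above the feet) in the body; the muzzle reaches 43 mm ahead of it, the tail 35 mm behind, the flanks from -29 to +21 mm; z up.
- candle_holder: Cream soapstone candle holder, 54 mm across, 52 mm high; origin under its centre. To be left alone.
- dish: Small round stone dish, 80 mm across, 30 mm high; origin under its centre. To be left alone.
- riffler: Curved steel riffler, 165 mm long, lying; origin under its middle. To be left alone.
- burnisher: Wooden burnishing stick, 158 mm long, 13 mm thick, lying; origin under its middle. To be left alone.
- wax_tin: Round wax tin with red lid, 71 mm across, 23 mm high; origin under its centre. To be left alone.
- sanding_block: Cork sanding block, 95 x 55 x 30 mm; origin under its centre. To be left alone.
Not all that is in view belongs to the job. What is shaped like the stone_box but purple is not meant.

How it is judged:
By the outcome, as a careful person would: the job done as asked, in the order asked, and still so for the second after the job is handed in, with the robot touching nothing.
It also fails if it takes over 72 s, if anything falls off the work surface, if the arm or the gripper's body presses on something with over 40 N, if the wrist force passes 120 N, or if a joint passes its speed limit or range.

### The arm

A 7-joint arm with a two-finger parallel gripper is mounted at the origin on the work surface. World frame = base frame: x ahead of the robot, y to its left, z up, the work surface at z = 0. Lengths are in m, angles in rad, forces in N, time in s.
With the tool pointing down it reaches from about 0.4 to 0.875 m from the base axis. Payload 19.3 kg.
Tool frame: the origin (TCP) lies where the fingers leave the gripper's body, on its centre line; the fingertips stand bot.tip_reach ahead of it and the grasp point (between the pads) lies 54 mm ahead of it (bot.tip_reach is the distance from the TCP to the fingertips, in m); z points along the fingers, y is the line along which they close (so a half turn about z gives the same grasp; the last joint's range is limited). The gripper opens to 85 mm and grips with 20 to 120 N. Pads are 22 mm wide; open, the fingers measure 114 mm over their backs; the gripper's body (76 mm by 85 mm) begins 54 mm behind the grasp point. The pads swing forward as they close: fully open they stand 13 mm farther back than shut.
Start: joints at [-1.219, 0.521, -0.036, 1.599, 0.021, 1.021, -0.113], TCP at [0.256, 0.57, 0.304] pointing down, gripper open.
Joint ranges: [-2.91, 2.91], [-0.3, 2.13], [-1.5, 1.42], [0.17, 2.43], [-1.26, 4.41], [0.16, 1.93], [-2.52, 2.52]. Speed limits (rad/s): [1.89, 1.89, 2.39, 2.39, 3.01, 3.01, 3.01].

### API

Orientations are given as [roll, pitch, yaw] about the fixed x, y, z axes, in that order (R = Rz(yaw) Ry(pitch) Rx(roll)).
In Python, from workcell import bot gives the robot as it stands. The module is installed in compiled form; this text tells all that it offers.
- The arm moves only by the shell command python3 -m jog 'ROWS' [FORCE]. ROWS is JSON, a list that holds one entry, the list of rows, each a list of 7 numbers: the shift along the tool's x, y, z in mm, then the turn, a rotation vector about the tool's x, y, z in rad, then the opening, from 0 (shut) to 1 (fully open). In form: [[[tx, ty, tz, wx, wy, wz, fingers], ...]]. A call has 1 to 5 rows; each row shifts and turns the commanded pose from where the row before left it, along the tool's axes as they then stand; what a row does not reach is not made up. A row lasts 1/10 s, in which the tool goes at most 50 mm and 8.59 degrees, less where a joint would pass 70% of its speed; a pose out of reach is approached as far as the arm can. A call is refused whole if a number of a shift passes 50 or a number of a turn 0.15, either way. A call with a gripper value outside its range is refused whole. The fingers move at their own pace and stop on an object; FORCE is the grip in N (left out, the last holds). Time passes only in rows, so rows that do not move let the fingers close. It gives the time, the measured TCP pose, the force, the opening and the grip force at its end, in the units of the state.
- bot.observe(): the state, without advancing time (a new reading comes with each control period).
- bot.grab_frame(name): name is "scene" or "top" or "wrist"; returns a dict with "img" (480x640x3 uint8, red, green, blue), "intrinsics" (3x3 intrinsics, pixels), "R" (3x3) and "t" (3): a world point X has camera coordinates R X + t; the wrist camera has in their place "tool_from_camera" (4x4, takes a point from camera to tool coordinates, whose origin is the TCP and whose axes are the flange's). Camera axes: x right, y down, z forward; pixel columns grow to the right and rows downward; lengths in m; the calibration is good to about 2 mm. A picture is of the moment at which its call begins: read the wrist's pose just before it. There is no depth.
- bot.job_done(): hands the job in; it is judged then, once.
Trained networks look in a picture, given as the dict that the camera call returned (one of the last four; its "shot" number tells which), for a name from the list of things; names that differ only in an ending like _2 or _b are one class to them, and where a whole thing is asked for, a point or a joint stands for the part that bears it (a point fixed in the world has none). Each returns a list of dicts, best first, with "conf" (0 to 1); they miss things now and then, are a little off and sometimes report something else, mostly with a low value. They report only what shows in the picture. A call takes as long as a camera call. They do not tell look-alikes from the thing itself.
- bot.trace(query, picture): "region" (480x640 bool, what is visible of it).
- bot.spot_point(query, picture): "xyz" ([x, y, z] in m, in world coordinates, good to about 4 mm: a listed point, or the origin of a listed thing).
The state is a dict: "clock": time; "qpos": joint angles; "qd": joint speeds; "joint_efforts": joint torques, N m; "position": TCP position; "tool_rot": TCP orientation; "force": force on the tool from outside, world axes, zero at the start; "moment": the same for the moment, N m; "grip_width": finger opening in m; "finger_force": force on a finger pad.
Only numpy, scipy, OpenCV 4.12 (cv2) and the standard library are available. Lean on these libraries where they do the work, as an engineer would, in place of code of your own. Each camera call takes 0.05 s, during which the arm holds its last target. There are 200 camera calls.

## Working session

There is one attempt and no reset: what is moved stays moved. The work goes in short steps, Python scripts to look and compute and a shell command to move; the robot and the scene stay as the last step left them, time stands still between calls to the robot, and variables do not carry over. Pictures are saved under pics/ and viewed, at most 12 in all, crops included, and the job is handed in when it is done.

```bash
mkdir -p pics
cat > h.py <<'E'
import numpy as np, cv2
from workcell import bot
from scipy.spatial.transform import Rotation as Ro
def save(f,n,crop=None,s=1):
    im=f["img"][...,::-1]
    if crop: im=im[crop[1]:crop[3],crop[0]:crop[2]]
    if s!=1: im=cv2.resize(im,None,fx=s,fy=s,interpolation=cv2.INTER_CUBIC)
    cv2.imwrite("pics/"+n,np.ascontiguousarray(im))
def wristRt(f,st):
    T=np.eye(4);T[:3,:3]=Ro.from_euler("xyz",st["tool_rot"]).as_matrix();T[:3,3]=st["position"]
    M=np.linalg.inv(T@np.array(f["tool_from_camera"]));return M[:3,:3],M[:3,3]
def px(f,X,Rt=None):
    R,t=Rt if Rt else (np.array(f["R"]),np.array(f["t"]))
    c=np.array(f["intrinsics"])@(R@np.array(X)+t);return c[:2]/c[2]
def ray(f,u,v,z,Rt=None):
    R,t=Rt if Rt else (np.array(f["R"]),np.array(f["t"]))
    d=R.T@np.linalg.inv(f["intrinsics"])@np.array([u,v,1.]);o=-R.T@t
    return o+d*(z-o[2])/d[2]
E
python3 - <<'E'
from h import *
st=bot.observe();print({k:np.round(v,3) for k,v in st.items()},bot.tip_reach)
for n in("scene","top"):
    f=bot.grab_frame(n);save(f,n+"0.png")
    for q in("stone_box","rhino_center","candle_holder","dish","riffler","burnisher","wax_tin","sanding_block"):
        for d in bot.spot_point(q,f)[:3]: print(n,q,np.round(d["conf"],2),np.round(d["xyz"],3),px(f,d["xyz"]).round())
E
```

```text
{'clock': np.float64(0.0), 'qpos': array([-1.219,  0.522, -0.036,  1.6  ,  0.021,  1.021, -0.113]), 'qd': array([ 0.002, -0.001,  0.002,  0.001,  0.001,  0.   , -0.002]), 'joint_efforts': array([-0.0000e+00, -9.2710e+01,  1.9800e+00, -3.6992e+01,  1.8000e-02,
        8.0000e-03, -0.0000e+00]), 'position': array([0.256, 0.57 , 0.303]), 'tool_rot': array([-3.14,  0.  ,  2.72]), 'force': array([ 0.938, -0.107,  0.219]), 'moment': array([ 0.008, -0.038, -0.002]), 'finger_force': np.float64(0.0), 'grip_width': np.float64(0.085)} 0.0726
scene stone_box 0.94 [0.557 0.006 0.002] [304. 253.]
scene stone_box 0.62 [0.728 0.204 0.002] [289. 317.]
scene stone_box 0.56 [ 0.344 -0.101  0.001] [345. 213.]
scene rhino_center 0.57 [ 0.448 -0.306  0.02 ] [279. 190.]
scene candle_holder 0.79 [0.469 0.296 0.002] [402. 296.]
scene dish 0.63 [ 0.612 -0.344  0.001] [225. 206.]
scene riffler 0.53 [ 0.487  0.474 -0.002] [449. 343.]
scene burnisher 0.55 [ 0.533  0.57  -0.002] [466. 379.]
scene wax_tin 0.79 [ 0.337 -0.459  0.001] [284. 168.]
scene sanding_block 0.76 [ 0.329  0.425 -0.002] [483. 304.]
top stone_box 0.68 [0.558 0.002 0.001] [334. 238.]
top stone_box 0.62 [0.724 0.204 0.002] [258. 177.]
top stone_box 0.57 [ 0.346 -0.101 -0.001] [374. 318.]
top rhino_center 0.86 [ 0.45  -0.302  0.023] [452. 278.]
top candle_holder 0.84 [0.476 0.296 0.002] [223. 269.]
top dish 0.85 [ 0.614 -0.339 -0.002] [462. 217.]
top riffler 0.78 [0.489 0.47  0.   ] [157. 265.]
top burnisher 0.56 [ 0.528  0.566 -0.006] [122. 250.]
top wax_tin 0.65 [ 0.34  -0.462 -0.   ] [512. 320.]
top sanding_block 0.74 [0.334 0.424 0.004] [173. 324.]
top sanding_block 0.65 [ 0.614 -0.341 -0.003] [463. 217.]
```

View pics/scene0.png

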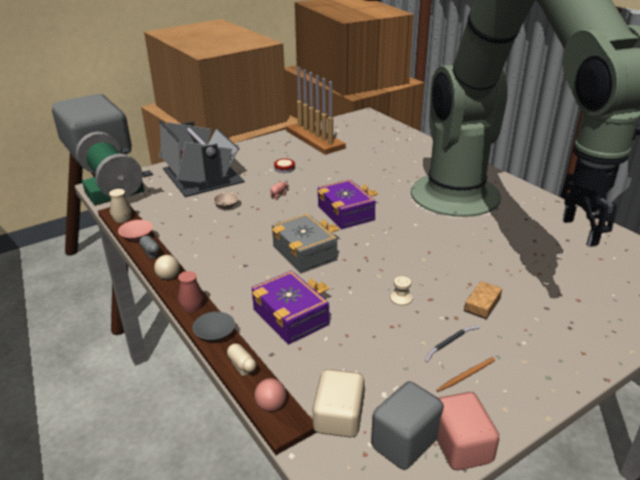

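View pics/top0.png

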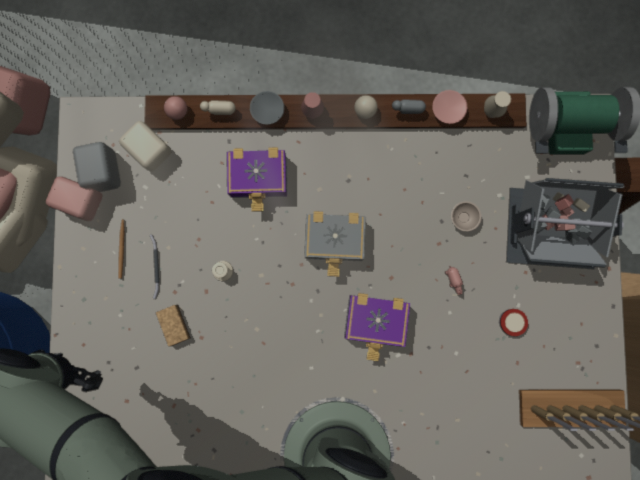

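The top view shows three box-shaped things: grey at (334,238), purple at (257,173) and purple at (378,320). The grey one is the stone_box. The rhino is the pink thing at (456,279); other pink bits are in the scrap bin at (565,212) and on the shelf. Next, close crops and the yaws.

Run:
```python
from h import *
f=bot.grab_frame("top");g=bot.grab_frame("scene")
a=cv2.resize(f["img"][190:300,290:400],(396,396),interpolation=cv2.INTER_CUBIC)
b=cv2.resize(f["img"][250:305,425,None].repeat(1,1) if 0 else f["img"][250:305,425:480],(396,396),interpolation=cv2.INTER_CUBIC)
cv2.imwrite("pics/c1.png",np.hstack([a,b])[...,::-1])
for q in("stone_box","lid","latch","rhino_center"):
    for d in bot.trace(q,f)[:3]:
        m=d["region"].astype(np.uint8);p=np.argwhere(m)[:,::-1].astype(np.float32)
        r=cv2.minAreaRect(p);print(q,round(d["conf"],2),m.sum(),r)
        z={"stone_box":.06,"lid":.066,"latch":.06,"rhino_center":.025}[q]
        print([ray(f,*c,z)[:2].round(3) for c in cv2.boxPoints(r)])
```

```text
stone_box 0.68 2967 ((375.52264404296875, 327.63720703125), (61.62957000732422, 64.64801025390625), 6.581944465637207)
[array([ 0.255, -0.012]), array([ 0.415, -0.032]), array([ 0.397, -0.186]), array([ 0.238, -0.164])]
stone_box 0.63 2872 ((333.98065185546875, 244.21571350097656), (59.680912017822266, 63.5984001159668), 1.548157811164856)
[array([0.458, 0.083]), array([0.621, 0.078]), array([ 0.616, -0.075]), array([ 0.453, -0.068])]
lid 0.88 2524 ((255.741943359375, 171.45291137695312), (44.11902618408203, 58.573204040527344), 88.45184326171875)
[array([0.78 , 0.281]), array([0.784, 0.131]), array([0.669, 0.127]), array([0.665, 0.277])]
lid 0.82 2604 ((334.2890625, 236.22532653808594), (59.647064208984375, 45.44660186767578), 1.4688007831573486)
[array([0.501, 0.081]), array([0.617, 0.078]), array([ 0.612, -0.074]), array([ 0.496, -0.07 ])]
lid 0.65 2702 ((376.8353576660156, 320.9817199707031), (60.626914978027344, 46.602108001708984), 6.340191841125488)
[array([ 0.294, -0.019]), array([ 0.409, -0.033]), array([ 0.392, -0.184]), array([ 0.277, -0.169])]
latch 0.76 195 ((256.5, 202.5), (17.0, 11.0), 90.0)
[array([0.667, 0.217]), array([0.667, 0.188]), array([0.623, 0.188]), array([0.623, 0.216])]
latch 0.54 185 ((373.5, 351.5), (17.0, 11.0), 90.0)
[array([ 0.288, -0.079]), array([ 0.288, -0.107]), array([ 0.246, -0.106]), array([ 0.246, -0.079])]
latch 0.46 180 ((332.5, 267.5), (17.0, 11.0), 90.0)
[array([0.499, 0.022]), array([ 0.499, -0.006]), array([ 0.456, -0.005]), array([0.456, 0.023])]
rhino_center 0.75 265 ((454.5000305175781, 280.0000305175781), (27.51181411743164, 12.332881927490234), 71.56504821777344)
[array([ 0.474, -0.282]), array([ 0.484, -0.313]), array([ 0.417, -0.334]), array([ 0.407, -0.303])]
```

View pics/c1.png

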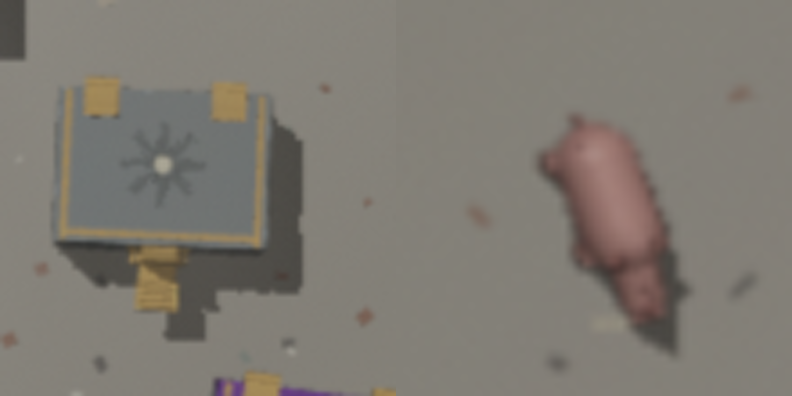

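The left crop is the grey box with its latch toward the robot and a yaw of about -0.035. The rhino's head points to the lower right, with legs showing on the left, so it may be lying on its side. I'll move above the latch.

```bash
cat >> h.py <<'E'
def go(x,y,z,yaw,rp=(np.pi,0)):
    "what is left to go: turn first (tool axes), then shift in the tool axes after the turn, mm"
    st=bot.observe();A=Ro.from_euler("xyz",st["tool_rot"]);B=Ro.from_euler("xyz",[*rp,yaw])
    print("turn",(A.inv()*B).as_rotvec().round(3),"then shift mm",(B.inv().apply(np.array([x,y,z])-st["position"])*1000).round(1),"t",round(float(st["clock"]),2))
E
python3 -m jog '[[[0,0,0,0,0,-0.13,0],[0,0,0,0,0,-0.13,0],[0,0,0,0,0,-0.13,0],[-19,-46,4,0,0,0,0],[-19,-46,4,0,0,0,0]]]' 20
python3 -m jog '[[[-19,-46,5,0,0,0,0],[-19,-46,5,0,0,0,0],[-19,-46,5,0,0,0,0],[-19,-46,5,0,0,0,0],[-19,-46,5,0,0,0,0]]]'
python3 -m jog '[[[-19,-46,4,0,0,0,0],[-19,-46,4,0,0,0,0],[-19,-46,4,0,0,0,0],[-19,-46,4,0,0,0,0],[-19,-46,4,0,0,0,0]]]'
python3 - <<'E'
from h import *
go(.463,.007,.25,3.107)
f=bot.grab_frame("wrist");print(np.round(f["tool_from_camera"],3));st=bot.observe();Rt=wristRt(f,st)
print(bot.tip_reach,{k:np.round(st[k],3) for k in("position","tool_rot","force")})
E
```

```text
clock: 1.7
position: [0.2908, 0.4762, 0.2954]
tool_rot: [-3.142, -0.0, 3.112]
force: [1.5, 0.3, -0.2]
grip_width: 0.0121
finger_force: 0.0
clock: 2.2
position: [0.3789, 0.2423, 0.271]
tool_rot: [3.141, 0.001, 3.11]
force: [1.8, 0.0, 0.7]
grip_width: 0.0001
finger_force: 0.0
clock: 2.7
position: [0.4666, 0.0093, 0.251]
tool_rot: [3.141, 0.001, 3.11]
force: [1.7, 0.4, -0.1]
grip_width: -0.0001
finger_force: 0.0
turn [0.    0.001 0.003] then shift mm [ 3.6 -2.5  1. ] t 2.7
[[-0.    -0.962 -0.274  0.07 ]
 [ 1.    -0.    -0.     0.   ]
 [ 0.    -0.274  0.962 -0.07 ]
 [ 0.     0.     0.     1.   ]]
0.0726 {'position': array([0.468, 0.002, 0.251]), 'tool_rot': array([-3.139e+00,  1.000e-03,  3.102e+00]), 'force': array([ -1.522, -12.904,  -1.831])}
```

```bash
python3 -m jog '[[[0,0,0,0,0,0,0],[0,0,0,0,0,0,0]]]'
python3 - <<'E'
from h import *
st=bot.observe();f=bot.grab_frame("wrist");Rt=wristRt(f,st);save(f,"w1.png");go(.463,.007,.25,3.107);print(st["position"])
for q,z in(("latch",.05),("lid",.066)):
    for d in bot.trace(q,f)[:2]:
        m=d["region"].astype(np.uint8);r=cv2.minAreaRect(np.argwhere(m)[:,::-1].astype(np.float32))
        print(q,round(d["conf"],2),np.round(r[0]),[ray(f,*c,z,Rt)[:2].round(3) for c in cv2.boxPoints(r)])
for d in bot.spot_point("stone_box",f)[:2]:print(d["conf"],d["xyz"])
E
```

```text
clock: 2.95
position: [0.4661, 0.0115, 0.2509]
tool_rot: [3.141, -0.0, 3.109]
force: [-0.5, -0.3, -1.4]
grip_width: 0.0
finger_force: 0.0
turn [ 0.    -0.     0.004] then shift mm [ 2.9 -5.2  1. ] t 3.0
[0.46613689 0.01146306 0.25090988]
latch 0.9 [316. 244.] [array([ 0.506, -0.01 ]), array([ 0.455, -0.007]), array([0.456, 0.024]), array([0.507, 0.023])]
lid 0.72 [315. 330.] [array([ 0.609, -0.082]), array([ 0.498, -0.069]), array([0.504, 0.082]), array([0.616, 0.085])]
lid 0.56 [152.  80.] [array([ 0.3 , -0.17]), array([ 0.305, -0.021]), array([ 0.408, -0.029]), array([ 0.403, -0.198])]
0.63 [0.3447, -0.1037, -0.0041]
```

View pics/w1.png

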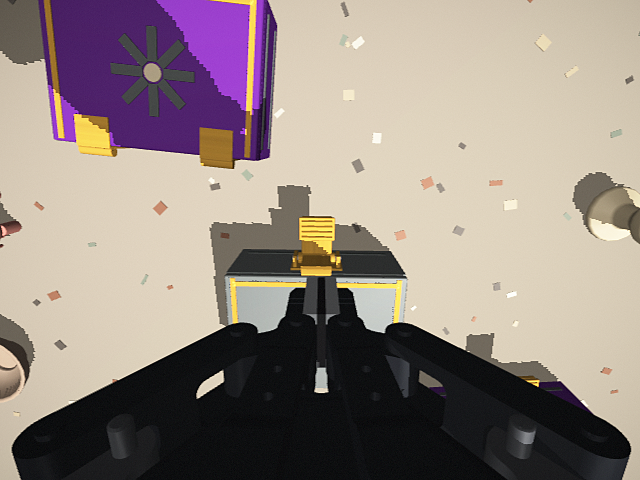

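The wrist view has the latch at (317,245), with the pad at (317,229), about x 0.456–0.476 and y 0.008. Descending.

```bash
python3 -m jog '[[[2,-2,25,0,0,0,0],[1,-1,25,0,0,0,0],[0,0,25,0,0,0,0],[0,0,15,0,0,0,0],[0,0,0,0,0,0,0]]]'
python3 -m jog '[[[0,0,0,0,0,0,0]]]'
python3 -m jog '[[[0,0,3,0,0,0,0],[0,0,3,0,0,0,0],[0,0,3,0,0,0,0],[0,0,3,0,0,0,0],[0,0,0,0,0,0,0]]]'
python3 - <<'E'
from h import *
go(.464,.008,.14,3.107)
E
```

```text
clock: 3.65
position: [0.4623, 0.0091, 0.1595]
tool_rot: [-3.141, -0.003, 3.111]
force: [-0.9, 0.3, 0.5]
grip_width: -0.0
finger_force: 0.0
clock: 3.75
position: [0.4631, 0.0089, 0.1613]
tool_rot: [3.142, -0.0, 3.111]
force: [1.1, 0.3, 0.3]
grip_width: -0.0001
finger_force: 0.0
clock: 4.25
position: [0.4629, 0.0084, 0.1486]
tool_rot: [-3.141, -0.0, 3.11]
force: [0.3, 0.2, -0.1]
grip_width: -0.0002
finger_force: 0.0
turn [-0.    -0.     0.003] then shift mm [-1.1 -0.3  8.6] t 4.25
```

```bash
python3 -m jog '[[[0,0,4,0,0,0,0],[0,0,4,0,0,0,0],[0,0,3,0,0,0,0],[0,0,3,0,0,0,0],[0,0,0,0,0,0,0]]]'
python3 -m jog '[[[0,0,2,0,0,0,0],[0,0,2,0,0,0,0],[0,0,0,0,0,0,0]]]'
python3 -m jog '[[[0,0,2,0,0,0,0],[0,0,0,0,0,0,0]]]'
```

```text
clock: 4.75
position: [0.4629, 0.0084, 0.1345]
tool_rot: [-3.141, -0.001, 3.11]
force: [-0.0, -0.5, -0.3]
grip_width: -0.0
finger_force: 0.0
clock: 5.05
position: [0.463, 0.0084, 0.1307]
tool_rot: [-3.142, -0.0, 3.11]
force: [-0.7, -0.7, -0.3]
grip_width: 0.0001
finger_force: 0.0
clock: 5.25
position: [0.463, 0.0084, 0.1287]
tool_rot: [-3.142, -0.0, 3.11]
force: [0.2, 0.1, 0.3]
grip_width: 0.0001
finger_force: 0.0
```

```bash
python3 -m jog '[[[0,0,2,0,0,0,0],[0,0,0,0,0,0,0]]]' | sed -n '2p;4p'
python3 -m jog '[[[0,0,2,0,0,0,0],[0,0,0,0,0,0,0]]]'| sed -n '2p;4p'
python3 -m jog '[[[0,0,2,0,0,0,0],[0,0,0,0,0,0,0]]]'| sed -n '2p;4p'
python3 -m jog '[[[0,0,2,0,0,0,0],[0,0,0,0,0,0,0]]]'| sed -n '2p;4p'
```

```text
position: [0.463, 0.0084, 0.1267]
force: [0.3, -1.0, 0.5]
position: [0.463, 0.0084, 0.1247]
force: [0.1, 0.2, 0.2]
position: [0.463, 0.0084, 0.1228]
force: [-0.8, 1.1, 2.9]
position: [0.4628, 0.0084, 0.1207]
force: [-2.9, 0.5, 3.9]
```

```bash
python3 -m jog '[[[0,0,1,0,0,0,0],[0,0,1,0,0,0,0],[0,0,0,0,0,0,0]]]' | sed -n '2p;4p'
python3 -m jog '[[[0,0,1,0,0,0,0],[0,0,0,0,0,0,0]]]'| sed -n '2p;4p'
python3 - <<'E'
from h import *
f=bot.grab_frame("scene");save(f,"s1.png",(240,180,380,300),4)
for d in bot.trace("lid",f)[:3]: print(d["conf"],d["region"].sum(),np.argwhere(d["region"]).mean(0),np.argwhere(d["region"]).min(0))
E
```

```text
position: [0.4628, 0.0084, 0.1188]
force: [-4.4, 0.3, 6.1]
position: [0.4628, 0.0084, 0.1178]
force: [-4.4, 0.5, 5.3]
0.89 1734 [219.34198385 296.5432526 ] [190 272]
0.87 515 [195.42718447 356.90291262] [180 319]
0.57 2241 [295.51450245 289.88398037] [270 252]
```

View pics/s1.png

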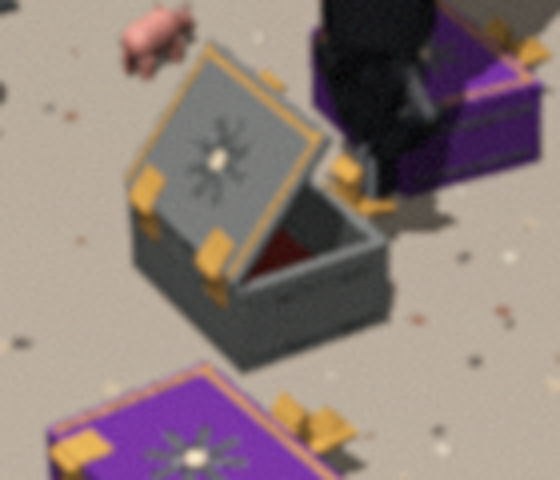

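The lid is popping open, and the rhino, at (155,40) in the crop, stands on its feet. I'll rise and go over to the rhino, turning to its heading (about -2.84).

```bash
python3 -m jog '[[[0,0,-15,0,0,0,0],[0,0,-40,0,0,0,0],[0,-25,-40,0,0,0,0.5],[0,-45,0,0,0,-0.11,1],[0,-45,0,0,0,-0.11,1]]]' | sed -n '2p;4p'
python3 - <<'E'
from h import *
go(.45,-.303,.21,-2.84); print(bot.observe()["qpos"].round(2))
E
```

```text
position: [0.4648, -0.1074, 0.2142]
force: [0.6, 0.8, -0.1]
turn [-0.001  0.003 -0.107] then shift mm [  72.2 -182.4    4.2] t 7.15
[ 0.12  0.42 -0.02  2.07  0.02  0.65  1.85]
```

```bash
python3 -m jog '[[[0,-40,0,0,0,0,1],[0,-40,0,0,0,0.146,1],[0,0,0,0,0,0.146,1],[0,0,0,0,0,0.146,1],[0,0,0,0,0,0.146,1]]]' >/dev/null
python3 -m jog '[[[0,0,0,0,0,0.146,1],[0,0,0,0,0,0.146,1],[0,0,0,0,0,0.146,1],[0,0,0,0,0,0.146,1],[0,0,0,0,0,0.146,1]]]' >/dev/null
python3 -m jog '[[[0,0,0,0,0,0.146,1],[0,0,0,0,0,0.146,1],[0,0,0,0,0,0.146,1],[0,0,0,0,0,0.146,1],[0,0,0,0,0,0.146,1]]]' >/dev/null
python3 -m jog '[[[0,0,0,0,0,0.146,1],[0,0,0,0,0,0.146,1],[0,0,0,0,0,0.146,1],[0,0,0,0,0,0.146,1],[0,0,0,0,0,0.146,1]]]' | sed -n '2,4p'
python3 - <<'E'
from h import *
go(.45,-.303,.21,.3); print(bot.observe()["qpos"].round(2))
E
```

```text
position: [0.4796, -0.1851, 0.2129]
tool_rot: [3.141, -0.0, 0.55]
force: [-0.4, 0.4, 0.7]
turn [ 0.001 -0.     0.25 ] then shift mm [-63.1 103.9   2.9] t 9.15
[-0.28  0.6   0.75  2.   -0.59  0.77 -0.2 ]
```

```bash
python3 -m jog '[[[0,0,0,0,0,0.125,1],[0,0,0,0,0,0.125,1],[-21,35,0,0,0,0,1],[-21,35,0,0,0,0,1],[-21,34,3,0,0,0,1]]]' >/dev/null
python3 -m jog '[[[0,0,0,0,0,0,1],[0,0,0,0,0,0,1]]]' | sed -n '2,4p'
python3 - <<'E'
from h import *
st=bot.observe();f=bot.grab_frame("wrist");Rt=wristRt(f,st);save(f,"w2.png")
for d in bot.spot_point("rhino_center",f)[:2]:print(d["conf"],d["xyz"])
for d in bot.trace("rhino_center",f)[:1]:
    r=cv2.minAreaRect(np.argwhere(d["region"])[:,::-1].astype(np.float32));print(d["conf"],r,[ray(f,*c,.03,Rt)[:2].round(3) for c in cv2.boxPoints(r)])
print(st["qpos"].round(2))
E
```

```text
position: [0.4502, -0.304, 0.2098]
tool_rot: [3.141, 0.0, 0.304]
force: [0.1, 0.6, 0.5]
0.91 [0.4499, -0.3049, 0.0216]
0.68 ((323.5, 237.5), (95.0, 37.0), 90.0) [array([ 0.479, -0.282]), array([ 0.488, -0.309]), array([ 0.414, -0.333]), array([ 0.405, -0.304])]
[-0.05  0.66  0.78  1.93 -0.64  0.81 -0.18]
```

View pics/w2.png

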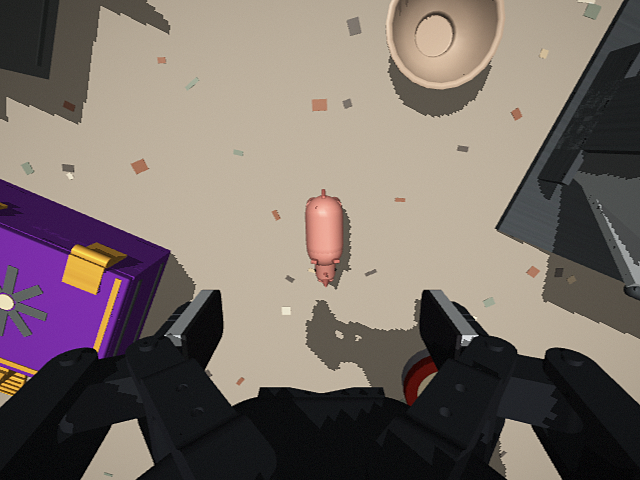

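The rhino stands upright at (324,240), aligned with the tool and with its head at image bottom. Descending to grasp it.

```bash
python3 -m jog '[[[1,1,30,0,0,0,1],[0,0,30,0,0,0,1],[0,0,30,0,0,0,1],[0,0,20,0,0,0,1],[0,0,12,0,0,0,1]]]' | sed -n '2,4p'
python3 -m jog '[[[0,0,8,0,0,0,1],[0,0,0,0,0,0,1],[0,0,0,0,0,0,0.6],[0,0,0,0,0,0,0.4],[0,0,0,0,0,0,0.3]]]' 25 | sed -n '2,6p'
python3 -m jog '[[[0,0,0,0,0,0,0],[0,0,0,0,0,0,0],[0,0,0,0,0,0,0],[0,0,0,0,0,0,0],[0,0,0,0,0,0,0]]]' 25
```

```text
position: [0.452, -0.3026, 0.0865]
tool_rot: [-3.14, 0.001, 0.307]
force: [0.4, -0.5, 0.5]
position: [0.4521, -0.3038, 0.0805]
tool_rot: [3.141, -0.001, 0.306]
force: [0.2, 0.3, -0.1]
grip_width: 0.0441
finger_force: 0.0
clock: 11.5
position: [0.452, -0.3039, 0.0804]
tool_rot: [3.141, -0.001, 0.306]
force: [-0.4, 0.9, 7.0]
grip_width: 0.0296
finger_force: 26.7
```

```bash
python3 -m jog '[[[0,0,-10,0,0,0,0],[0,0,-20,0,0,0,0],[0,0,-35,0,0,0,0],[0,0,-40,0,0,0,0],[0,0,-40,0,0,-0.137,0]]]' | sed -n '2,6p'
python3 -m jog '[[[0,0,-20,0,0,-0.137,0],[0,0,0,0,0,-0.137,0],[0,0,0,0,0,-0.137,0],[0,0,0,0,0,-0.137,0],[0,0,0,0,0,-0.137,0]]]' | sed -n '2,6p'
python3 -m jog '[[[0,0,0,0,0,-0.137,0],[0,0,0,0,0,-0.137,0],[0,0,0,0,0,-0.137,0],[0,0,0,0,0,0,0],[0,0,0,0,0,0,0]]]' | sed -n '2,6p'
python3 - <<'E'
from h import *
go(.552,.008,.24,1.535); print(bot.observe()["qpos"].round(2))
E
```

```text
position: [0.4513, -0.3036, 0.2267]
tool_rot: [-3.141, 0.001, 0.443]
force: [1.5, 0.9, -1.4]
grip_width: 0.0297
finger_force: 25.7
position: [0.4515, -0.3038, 0.2456]
tool_rot: [3.141, 0.0, 1.133]
force: [-0.8, 0.2, -1.7]
grip_width: 0.0297
finger_force: 25.7
position: [0.4516, -0.304, 0.2453]
tool_rot: [3.141, 0.0, 1.534]
force: [-0.7, -0.4, -1.3]
grip_width: 0.0295
finger_force: 25.7
turn [ 0.     0.    -0.001] then shift mm [315.4  89.2   5.3] t 13.0
[ 0.13  0.52  0.49  1.89 -0.33  0.81  0.76]
```

```bash
python3 -m jog '[[[25,7,0,0,0,0,0],[40,11,0,0,0,0,0],[40,11,0,0,0,0,0],[40,11,0,0,0,0,0],[40,11,0,0,0,0,0]]]' | sed -n '2,6p'
python3 -m jog '[[[40,11,0,0,0,0,0],[40,11,0,0,0,0,0],[35,11,0,0,0,0,0],[15,5,0,0,0,0,0],[0,0,0,0,0,0,0]]]' | sed -n '2,6p'
python3 -m jog '[[[0,0,0,0,0,0,0],[0,0,0,0,0,0,0]]]' | sed -n '2,6p'
python3 - <<'E'
from h import *
go(.552,.008,.24,1.535); st=bot.observe();f=bot.grab_frame("wrist");Rt=wristRt(f,st);save(f,"w3.png")
c=np.array([.557,.004]);X=np.array([np.cos(-.035),np.sin(-.035)]);Y=np.array([-X[1],X[0]])
im=f["img"][...,::-1].copy()
for a,b in((-55,-75),(-55,75),(55,75),(55,-75),(-47,-67),(-47,67),(47,67),(47,-67)):
    p=px(f,[*(c+X*a/1e3+Y*b/1e3),.062],Rt);cv2.circle(im,tuple(int(v) for v in p),3,(0,255,0),-1)
cv2.imwrite("pics/w3.png",im)
E
```

```text
position: [0.5089, -0.1189, 0.2451]
tool_rot: [3.142, 0.0, 1.534]
force: [1.4, -0.3, -1.0]
grip_width: 0.03
finger_force: 25.7
position: [0.5513, 0.0105, 0.2447]
tool_rot: [-3.141, -0.0, 1.539]
force: [-0.5, -0.1, -1.2]
grip_width: 0.0293
finger_force: 25.7
position: [0.5505, 0.0068, 0.245]
tool_rot: [-3.141, 0.001, 1.536]
force: [-0.7, -0.8, -0.6]
grip_width: 0.0296
finger_force: 25.7
turn [-0.     0.001  0.001] then shift mm [1.3 1.5 5. ] t 14.2
```

View pics/w3.png

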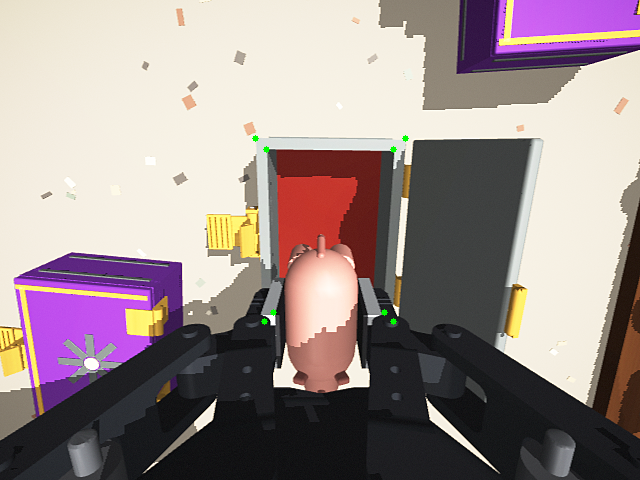

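The box model (green dots) matches the rim. The wide finger linkages would come close to the hook and lid in this orientation, so I'll turn so the fingers close along the box's y, with the rhino's 78 mm along the 94 mm inside.

```bash
python3 -m jog '[[[0,0,0,0,0,-0.143,0],[0,0,0,0,0,-0.143,0],[0,0,0,0,0,-0.143,0],[0,0,0,0,0,-0.143,0],[0,0,0,0,0,-0.143,0]]]' | sed -n '2,6p'
python3 -m jog '[[[0,0,0,0,0,-0.143,0],[0,0,0,0,0,-0.143,0],[0,0,0,0,0,-0.143,0],[0,0,0,0,0,-0.143,0],[0,0,0,0,0,-0.143,0]]]' | sed -n '2,6p'
python3 -m jog '[[[0,0,0,0,0,-0.143,0],[0,0,0,0,0,0,0],[0,0,0,0,0,0,0]]]' | sed -n '2,6p'
python3 - <<'E'
from h import *
go(.551,.004,.17,3.107); st=bot.observe();print(st["qpos"].round(2));f=bot.grab_frame("wrist");Rt=wristRt(f,st)
c=np.array([.557,.004]);X=np.array([np.cos(-.035),np.sin(-.035)]);Y=np.array([-X[1],X[0]])
im=f["img"][...,::-1].copy()
for a,b in((-55,-75),(-55,75),(55,75),(55,-75),(-47,-67),(-47,67),(47,67),(47,-67)):
    p=px(f,[*(c+X*a/1e3+Y*b/1e3),.062],Rt);cv2.circle(im,tuple(int(v) for v in p),3,(0,255,0),-1)
cv2.imwrite("pics/w4.png",im)
E
```

```text
position: [0.5507, 0.007, 0.2451]
tool_rot: [-3.142, 0.0, 2.257]
force: [0.7, -0.8, -1.2]
grip_width: 0.0295
finger_force: 25.7
position: [0.5507, 0.007, 0.245]
tool_rot: [-3.141, 0.0, 2.972]
force: [-0.6, -0.2, -1.6]
grip_width: 0.0294
finger_force: 25.7
position: [0.5507, 0.0073, 0.245]
tool_rot: [-3.142, -0.0, 3.106]
force: [0.2, -0.2, -1.2]
grip_width: 0.0292
finger_force: 25.7
turn [-0.    -0.    -0.001] then shift mm [-0.4 -3.3 75. ] t 15.55
[-0.17  0.48  0.07  1.86 -0.04  0.81  1.46]
```

View pics/w4.png

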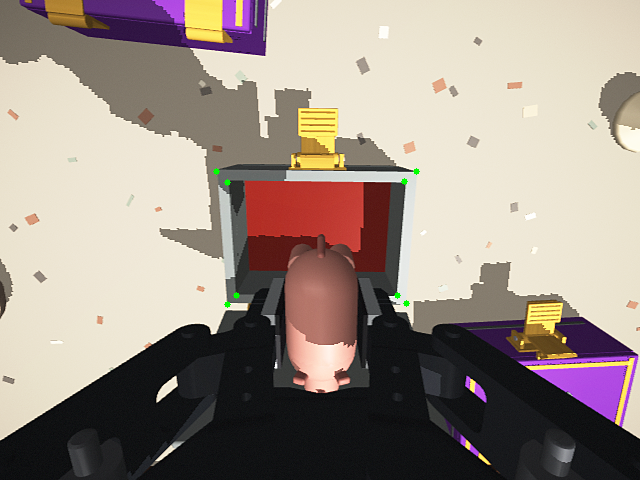

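```bash
python3 -m jog '[[[0,-2,20,0,0,0,0],[0,-1,30,0,0,0,0],[0,0,30,0,0,0,0],[0,0,20,0,0,0,0],[0,0,0,0,0,0,0]]]' | sed -n '2,6p'
python3 -m jog '[[[0,0,15,0,0,0,0],[0,0,15,0,0,0,0],[0,0,10,0,0,0,0],[0,0,8,0,0,0,0],[0,0,0,0,0,0,0]]]' | sed -n '2,6p'
python3 - <<'E'
from h import *
go(.551,.004,.0885,3.107)
E
```

```text
position: [0.5496, 0.005, 0.1427]
tool_rot: [-3.141, -0.004, 3.109]
force: [0.3, -0.7, -0.9]
grip_width: 0.0294
finger_force: 25.6
position: [0.5504, 0.0052, 0.0962]
tool_rot: [-3.141, -0.001, 3.111]
force: [-0.8, -0.1, -1.6]
grip_width: 0.0298
finger_force: 25.7
turn [-0.    -0.001  0.004] then shift mm [-0.6 -1.1  7.7] t 16.6
```

```bash
python3 -m jog '[[[0,0,3,0,0,0,0],[0,0,2,0,0,0,0],[0,0,0,0,0,0,0]]]' | sed -n '2p;4p'
python3 -m jog '[[[0,0,1,0,0,0,0],[0,0,1,0,0,0,0],[0,0,0,0,0,0,0]]]' | sed -n '2p;4p'
python3 -m jog '[[[0,0,1,0,0,0,0],[0,0,0,0,0,0,0]]]' | sed -n '2p;4p'
```

```text
position: [0.5508, 0.0052, 0.092]
force: [-0.5, -0.8, -1.1]
position: [0.5508, 0.0052, 0.0899]
force: [-0.4, -0.6, -1.5]
position: [0.5507, 0.0052, 0.0888]
force: [0.8, 1.0, -1.1]
```

```bash
python3 -m jog '[[[0,0,1,0,0,0,0],[0,0,0,0,0,0,0]]]' | sed -n '2p;4p'
python3 -m jog '[[[0,0,1,0,0,0,0],[0,0,0,0,0,0,0]]]' | sed -n '2p;4p'
```

```text
position: [0.5509, 0.0052, 0.0884]
force: [-3.9, 0.3, 11.3]
position: [0.5509, 0.0052, 0.0882]
force: [-9.4, 1.2, 30.4]
```

```bash
python3 -m jog '[[[0,0,-1.3,0,0,0,0],[0,0,0,0,0,0,0]]]' | sed -n '2p;4p'
python3 -m jog '[[[0,0,0,0,0,0,0.42],[0,0,0,0,0,0,0.5],[0,0,0,0,0,0,0.6],[0,0,0,0,0,0,0.6]]]' | sed -n '2,6p'
python3 -m jog '[[[0,0,-4,0,0,0,0.6],[0,0,-15,0,0,0,0.6],[0,0,-30,0,0,0,0.6],[0,0,-40,0,0,0,0.6],[0,0,-30,0,0,0,0.6]]]' | sed -n '2,6p'
python3 - <<'E'
from h import *
f=bot.grab_frame("wrist");a=f["img"][100:400,140:520]
for d in bot.spot_point("rhino_center",f)[:1]:print(d["conf"],d["xyz"])
g=bot.grab_frame("scene");b=cv2.resize(g["img"][180:280,250:360],(330,300),interpolation=cv2.INTER_CUBIC)
for d in bot.spot_point("rhino_center",g)[:1]:print(d["conf"],d["xyz"])
cv2.imwrite("pics/r.png",np.hstack([a,b])[...,::-1])
E
```

```text
position: [0.5509, 0.0052, 0.0884]
force: [0.9, 0.2, -1.1]
position: [0.5508, 0.0052, 0.0881]
tool_rot: [-3.142, -0.0, 3.112]
force: [-1.1, -1.0, 0.0]
grip_width: 0.0511
finger_force: 0.0
position: [0.5509, 0.0051, 0.2104]
tool_rot: [3.141, 0.002, 3.112]
force: [-0.4, -0.2, -0.5]
grip_width: 0.051
finger_force: 0.0
0.91 [0.5533, 0.0056, 0.0298]
0.68 [0.5547, 0.0016, 0.0308]
```

View pics/r.png

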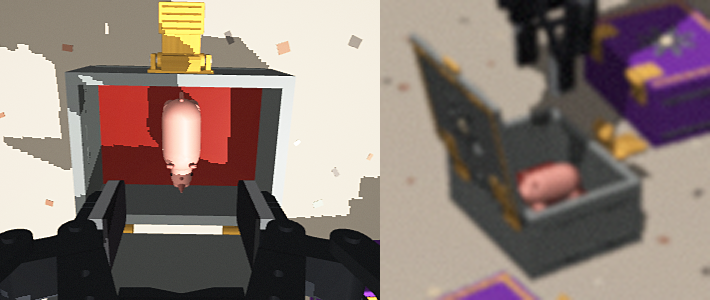

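The rhino stands on the floor of the box at z 0.030. Next I'll close the fingers, pass over the open lid and come down behind it.

```bash
python3 -m jog '[[[0,0,-35,0,0,0,0],[0,0,-40,0,0,0,0],[-20,0,0,0,0,0,0],[-35,-1,0,0,0,0,0],[-35,0,0,0,0,0,0]]]' | sed -n '2,6p'
python3 -m jog '[[[-26,0,0,0,0,0,0],[0,0,15,0,0,0,0],[0,0,25,0,0,0,0],[0,0,17,0,0,0,0],[0,0,0,0,0,0,0]]]' | sed -n '2,6p'
python3 -m jog '[[[0,0,0,0,0,0,0],[0,0,0,0,0,0,0]]]' | sed -n '2,6p'
python3 - <<'E'
from h import *
go(.667,0,.228,3.107); st=bot.observe();print(st["qpos"].round(2))
E
```

```text
position: [0.6414, 0.0014, 0.2821]
tool_rot: [-3.142, -0.001, 3.112]
force: [-0.4, -0.2, 0.5]
grip_width: 0.0001
finger_force: 0.0
position: [0.665, 0.0008, 0.222]
tool_rot: [-3.141, -0.006, 3.112]
force: [-0.3, -0.5, 0.8]
grip_width: 0.0002
finger_force: 0.0
position: [0.6669, 0.0007, 0.2261]
tool_rot: [3.142, 0.001, 3.112]
force: [0.4, -0.5, 0.1]
grip_width: 0.0002
finger_force: 0.0
turn [0.    0.001 0.005] then shift mm [-0.1 -0.7 -1.9] t 20.3
[-0.14  0.67  0.08  1.55 -0.06  0.92  1.5 ]
```

```bash
python3 -m jog '[[[5,0,0,0,0,0,0],[8,0,-1,0,0,0,0],[8,0,-2,0,0,0,0],[8,0,-2,0,0,0,0],[8,0,-2,0,0,0,0]]]' | sed -n '2p;4p'
python3 -m jog '[[[6,0,0,0,0,0,0],[7,0,0,0,0,0,0],[7,0,0,0,0,0,0],[7,0,1,0,0,0,0],[7,0,1,0,0,0,0]]]' | sed -n '2p;4p'
python3 -m jog '[[[0,0,0,0,0,0,0]]]' | sed -n '2p;4p'
python3 - <<'E'
from h import *
f=bot.grab_frame("scene");save(f,"s2.png",(240,150,380,290),4)
E
```

```text
position: [0.6291, 0.0019, 0.2327]
force: [2.8, -0.7, -2.0]
position: [0.5952, 0.0028, 0.2301]
force: [2.9, 0.6, -1.3]
position: [0.5948, 0.0029, 0.2301]
force: [1.2, 0.2, 0.3]
```

View pics/s2.png

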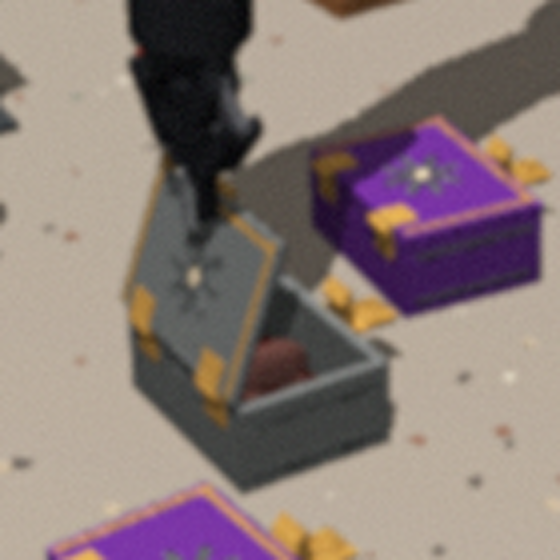

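The finger is on the lid's outer face and the lid is coming down. I'll follow the arc.

```bash
python3 -m jog '[[[5,0,2,0,0,0,0],[6,0,2,0,0,0,0],[6,0,3,0,0,0,0],[5,0,3,0,0,0,0],[5,0,4,0,0,0,0]]]' | sed -n '2p;4p'
python3 -m jog '[[[5,0,4,0,0,0,0],[4,0,4,0,0,0,0],[4,0,4,0,0,0,0],[4,0,4,0,0,0,0],[4,0,5,0,0,0,0]]]' | sed -n '2p;4p'
python3 -m jog '[[[3,0,4,0,0,0,0],[3,0,4,0,0,0,0],[2,0,4,0,0,0,0],[2,0,4,0,0,0,0],[0,0,0,0,0,0,0]]]' | sed -n '2p;4p'
python3 - <<'E'
from h import *
go(.557-.020,.005,.107+.0726,3.107)
E
```

```text
position: [0.5682, 0.0037, 0.216]
force: [0.7, -0.3, 3.4]
position: [0.5475, 0.0043, 0.1949]
force: [1.2, 1.2, 2.7]
position: [0.5373, 0.0046, 0.1787]
force: [0.2, 1.9, 2.5]
turn [-0.    -0.001  0.005] then shift mm [ 0.3  0.4 -0.9] t 22.95
```

```bash
python3 -m jog '[[[2,0,4,0,0,0,0],[2,0,4,0,0,0,0],[2,0,4,0,0,0,0],[1,0,4,0,0,0,0],[1,0,3,0,0,0,0]]]' | sed -n '2p;4p'
python3 -m jog '[[[1,0,2,0,0,0,0],[1,0,2,0,0,0,0],[0,0,2,0,0,0,0],[0,0,0,0,0,0,0]]]' | sed -n '2p;4p'
```

```text
position: [0.5296, 0.0047, 0.1598]
force: [2.4, 1.0, 1.5]
position: [0.5274, 0.0048, 0.1539]
force: [0.1, 0.3, 2.9]
```

```bash
python3 -m jog '[[[0,0,2,0,0,0,0],[0,0,0,0,0,0,0]]]' | sed -n '2p;4p'
python3 -m jog '[[[0,0,2,0,0,0,0],[0,0,0,0,0,0,0]]]' | sed -n '2p;4p'
python3 -m jog '[[[1,0,1.5,0,0,0,0],[0,0,0,0,0,0,0]]]' | sed -n '2p;4p'
```

```text
position: [0.5274, 0.0049, 0.152]
force: [-0.9, -0.5, 2.8]
position: [0.5276, 0.0049, 0.15]
force: [-1.9, 0.1, 3.2]
position: [0.5272, 0.0049, 0.1488]
force: [1.7, -0.3, 5.7]
```

```bash
python3 -m jog '[[[0,0,1,0,0,0,0],[0,0,0,0,0,0,0]]]' | sed -n '2p;4p'
python3 -m jog '[[[0,0,1,0,0,0,0],[0,0,0,0,0,0,0]]]' | sed -n '2p;4p'
python3 -m jog '[[[0,0,1,0,0,0,0],[0,0,0,0,0,0,0]]]' | sed -n '2p;4p'
```

```text
position: [0.5271, 0.0049, 0.1479]
force: [0.2, -0.0, 7.6]
position: [0.5271, 0.0049, 0.147]
force: [-0.3, -0.6, 8.5]
position: [0.527, 0.0049, 0.1458]
force: [0.3, -1.0, 3.8]
```

```bash
python3 -m jog '[[[0,0,1,0,0,0,0],[0,0,0,0,0,0,0]]]' | sed -n '2p;4p'
python3 -m jog '[[[0,0,1,0,0,0,0],[0,0,0,0,0,0,0]]]' | sed -n '2p;4p'
python3 -m jog '[[[0,0,0.5,0,0,0,0],[0,0,0,0,0,0,0]]]' | sed -n '2p;4p'
```

```text
position: [0.5269, 0.0049, 0.1446]
force: [1.3, -0.9, 1.9]
position: [0.5268, 0.0049, 0.1436]
force: [0.5, 0.0, 1.9]
position: [0.5268, 0.0049, 0.1432]
force: [0.5, -0.1, 2.7]
```

```bash
python3 -m jog '[[[0,0,1,0,0,0,0],[0,0,0,0,0,0,0]]]' | sed -n '2p;4p'
python3 -m jog '[[[0,0,0.7,0,0,0,0],[0,0,0,0,0,0,0]]]' | sed -n '2p;4p'
python3 -m jog '[[[0,0,0.5,0,0,0,0],[0,0,0,0,0,0,0]]]' | sed -n '2p;4p'
```

```text
position: [0.5267, 0.0049, 0.1421]
force: [1.2, 1.1, 3.1]
position: [0.5267, 0.0049, 0.1414]
force: [-0.8, 0.6, 2.6]
position: [0.5266, 0.0049, 0.141]
force: [-0.9, 0.2, 3.0]
```

Still only the spring force (about 3 N), so I'll go on gently until it bottoms.

```bash
python3 -m jog '[[[0,0,0.7,0,0,0,0],[0,0,0,0,0,0,0]]]' | sed -n '2p;4p'
python3 -m jog '[[[0,0,0.6,0,0,0,0],[0,0,0,0,0,0,0]]]' | sed -n '2p;4p'
python3 -m jog '[[[0,0,0.5,0,0,0,0],[0,0,0,0,0,0,0]]]' | sed -n '2p;4p'
```

```text
position: [0.5266, 0.0049, 0.1406]
force: [-3.4, 0.4, 12.2]
position: [0.5267, 0.0049, 0.1403]
force: [-5.8, 0.3, 19.2]
position: [0.5267, 0.0049, 0.14]
force: [-8.1, 0.5, 24.2]
```

```bash
python3 -m jog '[[[0,0,-1.5,0,0,0,0],[0,0,-1.5,0,0,0,0],[0,0,0,0,0,0,0]]]' | sed -n '2p;4p'
python3 -m jog '[[[0,0,-5,0,0,0,0],[0,0,-20,0,0,0,0],[0,0,-40,0,0,0,0],[0,0,-40,0,0,0,0],[0,0,0,0,0,0,0]]]' | sed -n '2p;4p'
python3 - <<'E'
from h import *
f=bot.grab_frame("wrist");g=bot.grab_frame("scene")
a=f["img"][60:360,140:520];b=cv2.resize(g["img"][180:280,250:360],(330,300),interpolation=cv2.INTER_CUBIC)
cv2.imwrite("pics/end.png",np.hstack([a,b])[...,::-1])
E
```

```text
position: [0.5268, 0.0049, 0.1423]
force: [0.4, 0.2, 0.3]
position: [0.5284, 0.0049, 0.2519]
force: [0.2, 0.2, -1.5]
```

View pics/end.png

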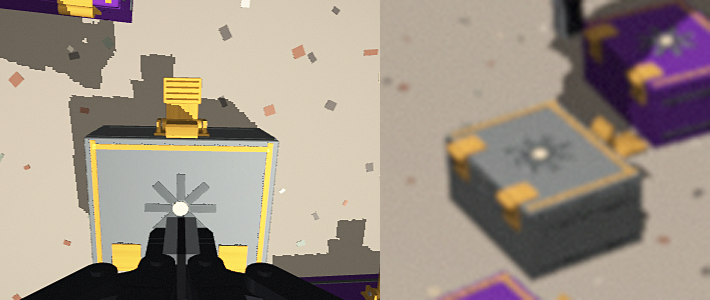

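The lid is shut and latched, with the hook over its front edge, and the arm is clear. Handing in.

```bash
python3 -m jog '[[[0,0,0,0,0,0,0],[0,0,0,0,0,0,0],[0,0,0,0,0,0,0]]]' | sed -n '1,4p'; python3 -c "
from workcell import bot
print(bot.job_done())"
```

```text
clock: 28.05
position: [0.5265, 0.0049, 0.2464]
tool_rot: [-3.141, -0.001, 3.112]
force: [0.3, -0.1, -0.5]
the job is handed in; nothing more can be done
None
```

The job is handed in at 28 s: the latch was pressed, the rhino was set standing in the grey box, and the lid was closed and stayed latched after release; lid and latch forces read at most about 26 N, though the rhino briefly met the box floor at about 30 N before I let go.

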